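Pin the lifter link into the combat robot's fork

TASK

The small robot's red lifter link is already lined up inside the black fork on its chassis. Take the long pin with the red knob out of the dark stand and push it down through the fork and link, against the tight plug in the bore, until it is fully home with its flange flat on top of the fork, then let go. Leave the blue and yellow pins in the stand.

Things in the scene. Friction and masses are not known exactly. Their poses are not given: they have to be found in the camera images.
- red_pin_knob (a point): Loose pin to fit, 0.13 kg, upright in a fixed dark stand. Point: centre of its red knob, on the axis; z up. Knob: upright cylinder 24 mm wide, 48 tall. Below it a round flange 42 mm wide, 5 thick: its top is 24 mm and its underside 29 mm below this point. Under it a 13 mm shank 67 long, last 15 mm tapering to a 6 mm tip, 96 mm below this point. Lift 70 mm straight up to clear the stand.
- fork_hole (a point): Centre of the hole's mouth in the fork's flat top (60x60 mm, 80 above table); z up. Fork is fixed; its chassis lies to +x, link to -x, none higher. Holes through fork and lug: 19 mm wide, vertical, mouth flared to 31. A tight brass plug 45 mm down, driven ahead of the tip, stops the pin 22 mm short of home until it is pushed down with some 10 N. Home: knob's centre 29 mm above this point.
- blue_pin_knob (a point): Centre of the blue knob of a bystander pin: same knob and flange, shank 20 mm thick, too thick for the fork. The three pins hang by their flanges in one straight row, 85 mm apart, in any order, in the stand (64 x 240 mm, 85 mm high, holes 22 mm wide), knob tops 138 mm above the table: carry the red pin over them. Stays where it is.
- yellow_pin_knob (a point): Centre of the yellow knob of a bystander pin in the same stand: same knob and flange, but a shank only 40 mm long. Stays where it is.
Mind the look-alikes: they are no part of the job. Leave any green or purple look-alike of the part that bears red_pin_knob alone.

How it is judged:
At the end, for the whole second after the job is handed in: The red-knobbed pin stands in the fork's hole (knob within 10 mm of the hole's axis, upright within 10 degrees), pushed home so that its flange is within 7 mm of the fork's top, and released; the blue and yellow pins are within 30 mm of where they began (horizontal distance between red_pin_knob and fork_hole below 0.01 m and z of red_pin_knob in the frame of fork_hole between 0.02 and 0.036 m and angle between red_pin_knob's own z axis and vertical below 0.175 rad and distance of each of blue_pin_knob, yellow_pin_knob from where it was at the start of the episode below 0.03 m); the robot touches nothing.
It fails at once if the blue or the yellow pin is moved by more than 40 mm (distance of any of blue_pin_knob, yellow_pin_knob from where it was at the start of the episode above 0.04 m).
It also fails if it takes over 38 s, if anything falls off the work surface, if the arm or the gripper's body presses on something with over 40 N, if the wrist force passes 120 N, or if a joint passes its speed limit or range.

ROBOT

A 6-joint arm with a two-finger parallel gripper is mounted at the origin on the work surface. World frame = base frame: x ahead of the robot, y to its left, z up, the work surface at z = 0. Lengths are in m, angles in rad, forces in N, time in s.
With the tool pointing down it reaches from about 0.35 to 0.925 m from the base axis. Payload 6.4 kg.
Tool frame: the origin (TCP) lies between the finger pads; the fingertips stand robot.nose_length ahead of it and the grasp point (between the pads) lies 6 mm ahead of it (robot.nose_length is the distance from the TCP to the fingertips, in m); z points along the fingers, x is the direction in which the jaws open and shut, and the axes are right-handed (so a half turn about z gives the same grasp; the last joint's range is limited). The gripper opens to 85 mm and grips with 20 to 120 N. Pads are 22 mm wide; open, the fingers measure 114 mm over their backs; the gripper's body (76 mm by 85 mm) begins 54 mm behind the grasp point. The pads swing forward as they close: fully open they stand 13 mm farther back than shut.
Start: joints at [-1.307, 0.245, 1.558, -0, 1.339, -0.174], TCP at [0.276, -0.589, 0.256] pointing down, gripper open.
Joint ranges: [-3.13, 3.13], [-1.02, 2.26], [0.13, 2.54], [-0.95, 4.09], [0.21, 2.88], [-2.74, 2.74]. Speed limits (rad/s): [2.57, 2.57, 3.14, 3.14, 3.14, 3.14].

INTERFACE

Orientations are given as a rotation vector (axis times angle).
In Python, from plant import sensors, imaging, robot gives the robot as it stands.
- The arm moves only by the tool apply_moves, never from a script. Its argument "series" is a list of rows, each a list of 3 entries, a list of its own where there are three numbers: the opening, from 0 (shut) to 1 (fully open), then the shift along the tool's x, y, z in cm, then the turn, a rotation vector about the tool's x, y, z in degrees. In form: [[jaw, [tx, ty, tz], [wx, wy, wz]], ...]. A call has exactly 8 rows; each row is the pose to reach, as a shift and turn from the pose measured when the call began, along the tool's axes at that moment; what a row does not reach only later rows make up. A row lasts 1/10 s, in which the tool goes at most 50 mm and 8.59 degrees, less where a joint would pass 70% of its speed; a pose out of reach is approached as far as the arm can. A call with a gripper value outside its range is refused whole. The fingers move at their own pace and stop on an object; "newtons" is the grip in N (left out, the last holds). Time passes only in rows, so rows that repeat a pose let the fingers close, or fill a call up. It gives the time, the measured TCP pose, the force and the opening at its end, in the units of the state.
- sensors.get_obs(): the state, without advancing time (a new reading comes with each control period).
- imaging.read_camera(name): name is "scene" or "side" or "wrist"; returns the picture (480x640x3 uint8, red, green, blue); there is no depth.
- imaging.camera_model(name): a dict with "fx", "fy", "cx", "cy" (pixels), "distortion" ([k1, k2, p1, p2, k3] as OpenCV has them; the pictures are not rectified), "R" (3x3) and "t" (3): a world point X has camera coordinates R X + t; the wrist camera has in their place "tool_from_camera" (4x4, takes a point from camera to tool coordinates, whose origin is the TCP and whose axes are the tool frame's). Camera axes: x right, y down, z forward; pixel columns grow to the right and rows downward; lengths in m; the calibration is good to about 2 mm. A picture is of the moment at which its call begins: read the wrist's pose just before it. camera_model takes no time and is no camera call.
- robot.finish_job(): hands the job in, once; it reports no verdict.
Trained networks look in the newest picture that a camera, given by its name, has taken for a name from the list of things; names that differ only in an ending like _2 or _b are one class to them, and where a whole thing is asked for, a point or a joint stands for the part that bears it (a point fixed in the world has none). Each returns a list of dicts, best first, with "score" (0 to 1); they miss things now and then, are a little off and sometimes report something else, mostly with a low value. They report only what shows in the picture. A call takes as long as a camera call. They do not tell look-alikes from the thing itself.
- imaging.regions_of(camera, query): "pixels" (480x640 bool, what is visible of it) and "centre" ([row, column] in pixels, amid what is visible of it).
- imaging.landmark_of(camera, query): "centre" ([row, column] in pixels: a listed point, or the origin of a listed thing).
The state is a dict: "time": time; "qpos": joint angles; "joint_velocities": joint speeds; "joint_efforts": joint torques, N m; "tcp_pos": TCP position; "ee_rot": TCP orientation; "ft_force": force on the tool from outside, world axes, zero at the start; "torque": the same for the moment, N m; "opening": finger opening in m.
Only numpy, scipy, OpenCV 4.12 (cv2) and the standard library are available. Lean on these libraries where they do the work, as an engineer would, in place of code of your own. Each camera call takes 0.05 s, during which the arm holds its last target.

## Working session

There is one attempt and no reset: what is moved stays moved. The work goes in short steps, Python scripts to look and compute and a tool call to move; the robot and the scene stay as the last step left them, time stands still between calls to the robot, and variables do not carry over. Pictures are saved under pics/ and viewed, and the job is handed in when it is done.

Besides the shell and the picture viewer there is one more tool, called after "Request:" in YAML: its name, and indented under it one key for each argument. apply_moves: Moves the arm, as the interface text tells. Its arguments: {"type":"object","properties":{"series":{"type":"array"},"newtons":{"type":"number"}},"required":["series"]}

```bash
ls; mkdir -p pics
cat > h.py <<'E'
from plant import sensors, imaging, robot
import numpy as np, cv2
from scipy.spatial.transform import Rotation as Rn
def snap(c,n):
    o=sensors.get_obs(); im=imaging.read_camera(c); cv2.imwrite(f'pics/{n}.png',im[:,:,::-1]); return o,im
def cam(c,o=None):
    m=imaging.camera_model(c); K=np.array([[m['fx'],0,m['cx']],[0,m['fy'],m['cy']],[0,0,1]]); d=np.array(m['distortion'],float)
    if c=='wrist':
        T=np.eye(4);T[:3,:3]=Rn.from_rotvec(o['ee_rot']).as_matrix();T[:3,3]=o['tcp_pos']
        W=np.linalg.inv(T@np.array(m['tool_from_camera'])); return K,d,W[:3,:3],W[:3,3]
    return K,d,np.array(m['R']),np.array(m['t'])
def ray(C,rc):
    K,d,R,t=C; u=cv2.undistortPoints(np.array([[[rc[1],rc[0]]]],float),K,d)[0,0]
    return -R.T@t, R.T@np.array([u[0],u[1],1])
def atz(C,rc,z):
    p,v=ray(C,rc); return p+v*(z-p[2])/v[2]
def tri(*a):
    A=np.zeros((3,3));b=np.zeros(3)
    for C,rc in a:
        p,v=ray(C,rc);v=v/np.linalg.norm(v);P=np.eye(3)-np.outer(v,v);A+=P;b+=P@p
    return np.linalg.solve(A,b)
def proj(C,X):
    K,d,R,t=C; q=cv2.projectPoints(np.array([X],float),cv2.Rodrigues(R)[0],t,K,d)[0][0,0]; return q[::-1]
E
python3 - <<'E'
from h import *
o,_=snap('scene','s0');print(o['time'],o['tcp_pos'],o['ee_rot'],o['opening'],robot.nose_length)
L={}
names=['red_pin_knob','fork_hole','blue_pin_knob','yellow_pin_knob']
for c in ['scene','side']:
    if c=='side': snap(c,'d0')
    for n in names:
        r=imaging.landmark_of(c,n)
        for e in r[:4]:
            print(c,n,round(e['score'],2),np.round(e['centre'],1),np.round(atz(cam(c),e['centre'],.08 if n=='fork_hole' else .114),4))
        L[c,n]=[e['centre'] for e in r]
for n in names:
    for a in L['scene',n][:3]:
        for b in L['side',n][:3]: print(n,np.round(a),np.round(b),np.round(tri((cam('scene'),a),(cam('side'),b)),4))
print(sensors.get_obs()['time'])
E
```

```text
pics
0.0 [ 0.27545837 -0.58816591  0.25518857] [-2.64974739e+00  1.68527987e+00  2.26074285e-03] 0.08498261165052508 0.025
scene red_pin_knob 0.96 [296.  359.2] [0.6378 0.0329 0.114 ]
scene red_pin_knob 0.75 [192.2 354.4] [0.4405 0.112  0.114 ]
scene red_pin_knob 0.72 [237.8 400.2] [0.5596 0.1336 0.114 ]
scene red_pin_knob 0.65 [251.  321.3] [0.5404 0.0161 0.114 ]
scene fork_hole 0.95 [312.5 190.2] [ 0.5515 -0.1871  0.08  ]
scene blue_pin_knob 0.69 [193.8 474.2] [0.5162 0.2882 0.114 ]
scene yellow_pin_knob 0.58 [217.2 443.1] [0.5449 0.2146 0.114 ]
side red_pin_knob 0.92 [314.8 362.8] [0.4257 0.1278 0.114 ]
side red_pin_knob 0.83 [295.1 280.7] [0.5628 0.136  0.114 ]
side red_pin_knob 0.81 [253.8 268.5] [0.6253 0.0533 0.114 ]
side red_pin_knob 0.72 [260.2 326.8] [0.5209 0.0318 0.114 ]
side fork_hole 0.95 [205.  349.4] [ 0.5475 -0.184   0.08  ]
side blue_pin_knob 0.63 [386.3 254.8] [0.5264 0.2972 0.114 ]
side yellow_pin_knob 0.66 [333.9 270.5] [0.5444 0.2119 0.114 ]
red_pin_knob [296. 359.] [315. 363.] [ 0.4852  0.0592 -0.0248]
red_pin_knob [296. 359.] [295. 281.] [0.5903 0.0664 0.0376]
red_pin_knob [296. 359.] [254. 268.] [0.6308 0.0389 0.1014]
red_pin_knob [192. 354.] [315. 363.] [0.4278 0.1179 0.1018]
red_pin_knob [192. 354.] [295. 281.] [0.5234 0.1209 0.1516]
red_pin_knob [192. 354.] [254. 268.] [0.5625 0.0933 0.1962]
red_pin_knob [238. 400.] [315. 363.] [0.4686 0.1356 0.0695]
red_pin_knob [238. 400.] [295. 281.] [0.5616 0.1346 0.1143]
red_pin_knob [238. 400.] [254. 268.] [0.5994 0.1053 0.1648]
fork_hole [312. 190.] [205. 349.] [ 0.5487 -0.1873  0.0771]
blue_pin_knob [194. 474.] [386. 255.] [0.5219 0.2922 0.1144]
yellow_pin_knob [217. 443.] [334. 270.] [0.5448 0.2133 0.1149]
0.5
```

View pics/s0.png

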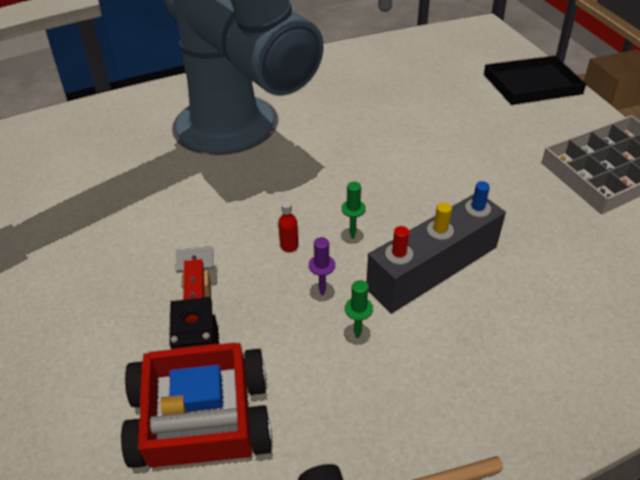

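View pics/d0.png

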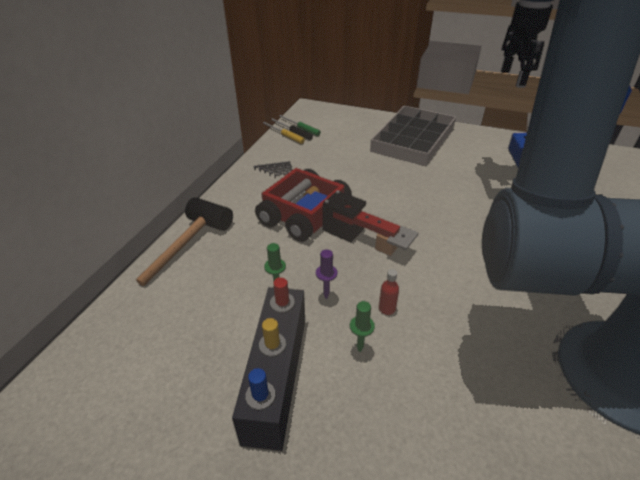

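The scene view shows the red pin at (238,400), at the near end of the stand, with yellow and blue behind it. The other "red" hits are the green and purple look-alikes. The fork hole is at (312,190). Next I'll fly over the fork for a wrist view, then go on to the red pin.

```bash
cat >> h.py <<'E'
def goal(pos,xdir):
    o=sensors.get_obs();R=Rn.from_rotvec(o['ee_rot']).as_matrix()
    x=np.array([*xdir,0.]);x/=np.linalg.norm(x)
    if x@R[:,0]<0:x=-x
    z=np.array([0,0,-1.]);G=np.c_[x,np.cross(z,x),z]
    print('tcp',np.round(o['tcp_pos'],4),'toolx',np.round(R[:,0],3),'toolz',np.round(R[:,2],3))
    print('shift cm',np.round(R.T@(np.array(pos)-o['tcp_pos'])*100,2),'turn deg',np.round(np.degrees(Rn.from_matrix(R.T@G).as_rotvec()),2))
E
python3 - <<'E'
from h import *
print(np.round(imaging.camera_model('wrist')['tool_from_camera'],3))
goal([.53,-.187,.30],[.97,.22])
goal([.56,.134,.30],[.97,.22])
E
```

```text
[[ 1.     0.    -0.     0.001]
 [-0.     0.964  0.266 -0.068]
 [ 0.    -0.266  0.964 -0.118]
 [ 0.     0.     0.     1.   ]]
tcp [ 0.2756 -0.5887  0.2562] toolx [ 0.424 -0.906 -0.   ] toolz [-0.  0. -1.]
shift cm [-25.59 -40.07  -4.37] turn deg [ -0.     0.   -77.69]
tcp [ 0.2756 -0.5887  0.2562] toolx [ 0.424 -0.906 -0.   ] toolz [-0.  0. -1.]
shift cm [-53.39 -56.4   -4.37] turn deg [ -0.     0.   -77.69]
```

Request:
apply_moves:
  series:
    - [1,[-25.6,-40,-4.4],[0,0,-77.7]]
    - [1,[-25.6,-40,-4.4],[0,0,-77.7]]
    - [1,[-25.6,-40,-4.4],[0,0,-77.7]]
    - [1,[-25.6,-40,-4.4],[0,0,-77.7]]
    - [1,[-25.6,-40,-4.4],[0,0,-77.7]]
    - [1,[-25.6,-40,-4.4],[0,0,-77.7]]
    - [1,[-25.6,-40,-4.4],[0,0,-77.7]]
    - [1,[-25.6,-40,-4.4],[0,0,-77.7]]

```text
time: 1.3
tcp_pos: [0.4891, -0.2502, 0.2937]
ee_rot: [3.139, 0.115, 0.001]
ft_force: [-0.6, -0.5, -0.0]
opening: 0.0855
```

Run:
```python
from h import *
o,_=snap('wrist','w1')
for n in ['fork_hole']:
    for e in imaging.landmark_of('wrist',n)[:3]: print(n,round(e['score'],2),np.round(e['centre'],1),np.round(atz(cam('wrist',o),e['centre'],.08),4))
print(np.round(o['tcp_pos'],3),np.abs(o['joint_velocities']).max(), proj(cam('wrist',o),[.5487,-.1865,.08]))
goal([.53,-.187,.30],[.97,.22])
goal([.56,.13,.28],[.97,.22])
```

```text
fork_hole 0.9 [160.2 394.5] [ 0.5558 -0.19    0.08  ]
[ 0.489 -0.25   0.294] 0.9173103710060478 [155.95942497 387.63977718]
tcp [ 0.4909 -0.2476  0.2943] toolx [0.997 0.076 0.002] toolz [ 0.002  0.    -1.   ]
shift cm [ 4.37 -5.75 -0.56] turn deg [ 0.01 -0.13 -8.41]
tcp [ 0.4909 -0.2476  0.2943] toolx [0.997 0.076 0.002] toolz [ 0.002  0.    -1.   ]
shift cm [  9.77 -37.13   1.45] turn deg [ 0.01 -0.13 -8.41]
```

View pics/w1.png

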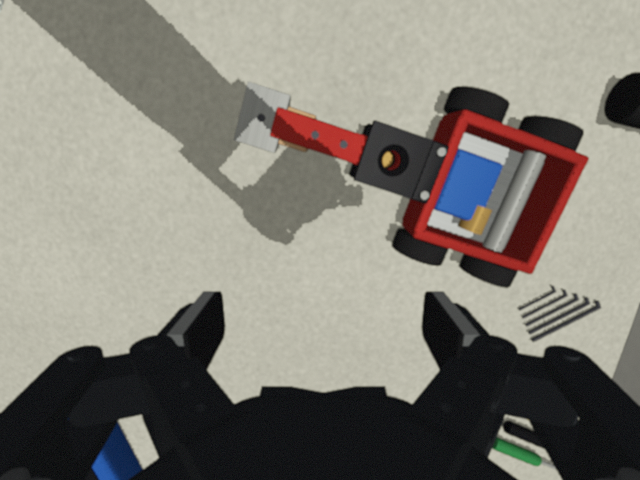

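The wrist view shows the fork hole at about (159,395), but the arm was still moving, so this reading is only rough. Going to hover above the red pin.

Request:
apply_moves:
  series:
    - [1,[9.8,-36.5,1.5],[0,0,-8.4]]
    - [1,[9.8,-36.5,1.5],[0,0,-8.4]]
    - [1,[9.8,-36.5,1.5],[0,0,-8.4]]
    - [1,[9.8,-36.5,1.5],[0,0,-8.4]]
    - [1,[9.8,-36.5,1.5],[0,0,-8.4]]
    - [1,[9.8,-36.5,1.5],[0,0,-8.4]]
    - [1,[9.8,-36.5,1.5],[0,0,-8.4]]
    - [1,[9.8,-36.5,1.5],[0,0,-8.4]]

```text
time: 2.2
tcp_pos: [0.5609, 0.1262, 0.2794]
ee_rot: [-3.122, -0.351, -0.004]
ft_force: [1.3, -0.6, 0.3]
opening: 0.0856
```

Run:
```python
from h import *
imaging.read_camera('wrist');imaging.read_camera('wrist');imaging.read_camera('wrist')
o,_=snap('wrist','w2');print(np.round(o['tcp_pos'],4),np.abs(o['joint_velocities']).max())
for n in ['red_pin_knob','yellow_pin_knob']:
    for e in imaging.landmark_of('wrist',n)[:4]: print(n,round(e['score'],2),np.round(e['centre'],1),np.round(atz(cam('wrist',o),e['centre'],.114),4))
```

```text
[0.5608 0.1249 0.2792] 0.04772068076550274
red_pin_knob 0.85 [222.9 329.3] [0.5668 0.1297 0.114 ]
red_pin_knob 0.85 [318.8 367.4] [0.6231 0.0476 0.114 ]
red_pin_knob 0.8 [313.5 267.3] [0.5299 0.032  0.114 ]
red_pin_knob 0.63 [203.2 181.9] [0.4392 0.1184 0.114 ]
yellow_pin_knob 0.98 [121.7 325.5] [0.5448 0.2103 0.114 ]
```

View pics/w2.png

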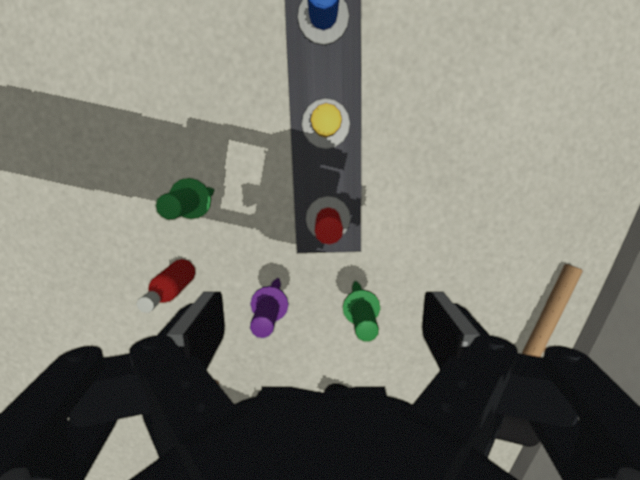

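Run:
```python
from h import *
o=sensors.get_obs();C=cam('wrist',o)
im=cv2.imread('pics/w2.png')
crop=cv2.resize(im[180:260,280:380],None,fx=8,fy=7.5,interpolation=cv2.INTER_CUBIC)
# overlay model circles
for X,Y,col in [(.5668,.1297,(0,255,0)),(.5645,.133,(255,255,0))]:
  for r,z in [(.021,.09),(.012,.138),(.021,.085)]:
    p=[proj(C,[X+r*np.cos(a),Y+r*np.sin(a),z]) for a in np.linspace(0,6.28,60)]
    for q in p: cv2.circle(crop,(int((q[1]-280+.5)*8),int((q[0]-180+.5)*7.5)),1,col,-1)
cv2.imwrite('pics/w2c.png',crop)
```

```text
(no output)
```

View pics/w2c.png

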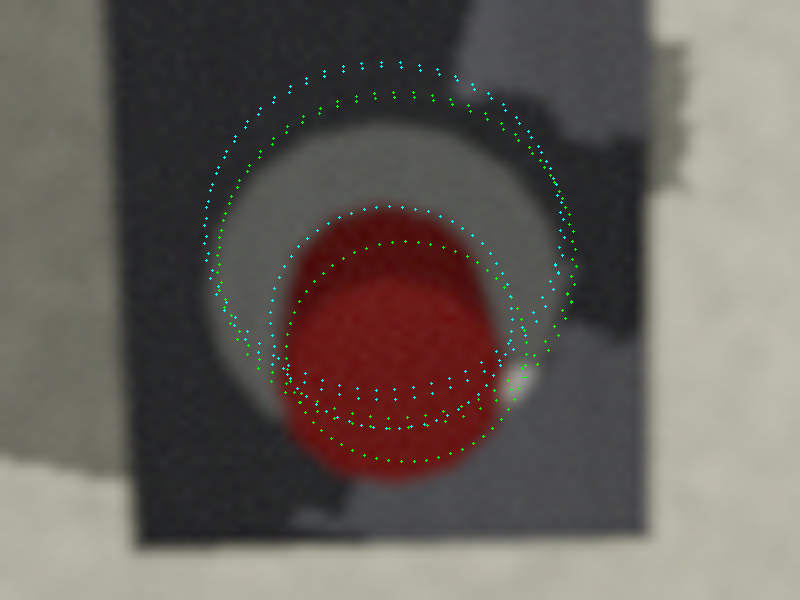

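```bash
cat > fit.py <<'E'
from h import *
from scipy.optimize import least_squares
def fitred(name,x0=(.5645,.128),z0=.114,roi=None):
    o,im=snap('wrist',name);print('tcp',np.round(o['tcp_pos'],4),'vel',np.abs(o['joint_velocities']).max())
    C=cam('wrist',o)
    # silhouette of the knob
    a=im.astype(int);m=((a[:,:,0]>2*a[:,:,1]+15)&(a[:,:,0]>2*a[:,:,2]+15)).astype(np.uint8)
    n,l,s,c=cv2.connectedComponentsWithStats(m)
    p=proj(C,[*x0,z0]);k=min((i for i in range(1,n) if s[i,4]>150),key=lambda i:np.hypot(c[i][0]-p[1],c[i][1]-p[0]))
    print('blob',s[k],np.round(c[k],1))
    def cen(X):
        pts=np.array([proj(C,[X[0]+.012*np.cos(t),X[1]+.012*np.sin(t),z0+d])[::-1] for t in np.linspace(0,6.28,40) for d in(-.024,.024)],np.float32)
        M=cv2.moments(cv2.convexHull(pts));return np.array([M['m10']/M['m00'],M['m01']/M['m00']])
    r=least_squares(lambda X:cen(X)-c[k],x0,diff_step=1e-4);print('red xy',np.round(r.x,4));return o,C,r.x
E
python3 - <<'E'
from fit import *
o,C,X=fitred('w3')
im=cv2.imread('pics/w3.png')
crop=cv2.resize(im[180:260,280:380],None,fx=8,fy=7.5,interpolation=cv2.INTER_CUBIC)
for r,z in [(.021,.09),(.012,.138)]:
    for a in np.linspace(0,6.28,60):
        q=proj(C,[X[0]+r*np.cos(a),X[1]+r*np.sin(a),z]); cv2.circle(crop,(int((q[1]-280+.5)*8),int((q[0]-180+.5)*7.5)),1,(0,255,0),-1)
cv2.imwrite('pics/w3c.png',crop)
# scene/side yellow etc
for e in imaging.landmark_of('wrist','yellow_pin_knob')[:1]: print(np.round(atz(C,e['centre'],.114),4))
E
```

```text
tcp [0.5609 0.1226 0.2795] vel 0.0097780256145387
blob [316 206  27  35 752] [328.6 223.5]
red xy [0.566  0.1283]
[0.544  0.2111 0.114 ]
```

View pics/w3c.png

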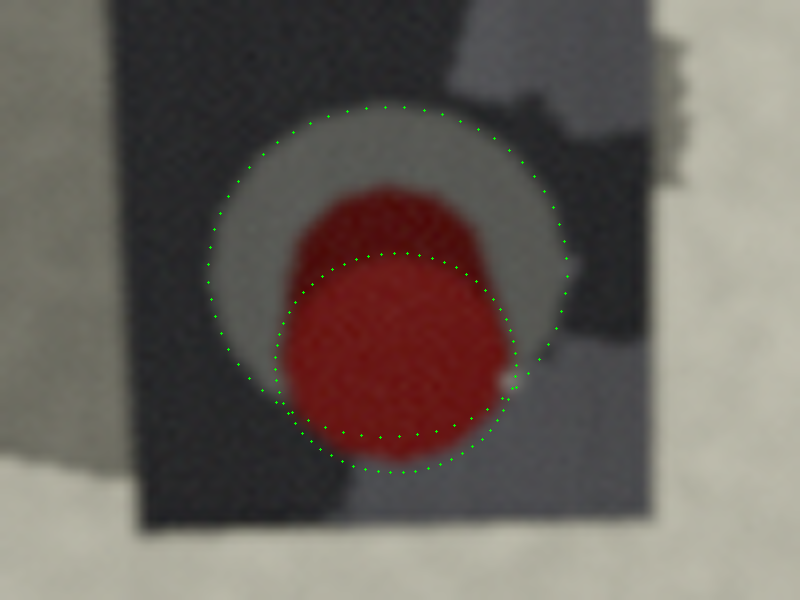

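Run:
```python
from fit import *
for i in range(2):
    o,C,X=fitred(f'w4{i}')
    R=Rn.from_rotvec(o['ee_rot']).as_matrix();print(np.round(R[:,0],3),np.round(R[:,2],4),'tool shift cm',np.round(R.T@(np.array([X[0],X[1],.165])-o['tcp_pos'])*100,2),o['time'])
```

```text
tcp [0.5609 0.1224 0.2796] vel 0.002222564708830731
blob [316 206  27  35 754] [328.6 223.3]
red xy [0.566  0.1283]
[0.976 0.219 0.002] [ 2.3e-03 -1.0e-04 -1.0e+00] tool shift cm [ 0.6  -0.47 11.46] 2.6
tcp [0.5609 0.1225 0.2796] vel 0.004194316597601595
blob [316 206  27  35 754] [328.5 223.3]
red xy [0.566  0.1283]
[0.976 0.219 0.002] [ 2.4e-03 -1.0e-04 -1.0e+00] tool shift cm [ 0.6  -0.46 11.46] 2.65
```

Request:
apply_moves:
  series:
    - [1,[0.6,-0.5,4],[0,0,0]]
    - [1,[0.6,-0.5,8],[0,0,0]]
    - [1,[0.6,-0.5,11.5],[0,0,0]]
    - [1,[0.6,-0.5,11.5],[0,0,0]]
    - [1,[0.6,-0.5,11.5],[0,0,0]]
    - [1,[0.6,-0.5,11.5],[0,0,0]]
    - [1,[0.6,-0.5,11.5],[0,0,0]]
    - [1,[0.6,-0.5,11.5],[0,0,0]]

```text
time: 3.5
tcp_pos: [0.5669, 0.1288, 0.1665]
ee_rot: [3.122, 0.346, 0.009]
ft_force: [-0.9, -0.6, 0.2]
opening: 0.0854
```

Run:
```python
from fit import *
o,C,X=fitred('w5')
R=Rn.from_rotvec(o['ee_rot']).as_matrix();print(np.round(R[:,0],3),np.round(R[:,2],4),'tool shift cm',np.round(R.T@(np.array([X[0],X[1],.124])-o['tcp_pos'])*100,2),o['time'])
```

```text
tcp [0.5669 0.1288 0.1665] vel 0.009094575552629392
blob [ 294  245   48   67 2481] [318.4 279.3]
red xy [0.566  0.1287]
[0.976 0.219 0.006] [ 5.6e-03  1.0e-04 -1.0e+00] tool shift cm [-0.11 -0.01  4.25] 3.5
```

View pics/w5.png

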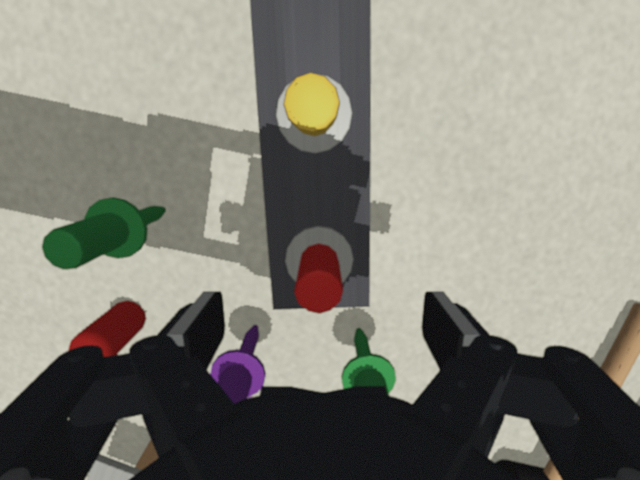

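Request:
apply_moves:
  series:
    - [1,[-0.1,0,2],[0,0,0]]
    - [1,[-0.1,0,4.2],[0,0,0]]
    - [1,[-0.1,0,4.2],[0,0,0]]
    - [1,[-0.1,0,4.2],[0,0,0]]
    - [0,[-0.1,0,4.2],[0,0,0]]
    - [0,[-0.1,0,4.2],[0,0,0]]
    - [0,[-0.1,0,4.2],[0,0,0]]
    - [0,[-0.1,0,4.2],[0,0,0]]
  newtons: 80

```text
time: 4.35
tcp_pos: [0.5661, 0.1287, 0.1246]
ee_rot: [3.122, 0.346, 0.009]
ft_force: [0.1, -0.1, 1.0]
opening: 0.0277
```

Request:
apply_moves:
  series:
    - [0,[0,0,0],[0,0,0]]
    - [0,[0,0,0],[0,0,0]]
    - [0,[0,0,-2],[0,0,0]]
    - [0,[0,0,-5],[0,0,0]]
    - [0,[0,0,-9],[0,0,0]]
    - [0,[0,0,-13],[0,0,0]]
    - [0,[0,0,-15],[0,0,0]]
    - [0,[0,0,-15],[0,0,0]]
  newtons: 80

```text
time: 5.15
tcp_pos: [0.5669, 0.1288, 0.2785]
ee_rot: [3.121, 0.346, 0.02]
ft_force: [0.6, -0.2, -2.0]
opening: 0.0225
```

Run:
```python
from h import *
o,_=snap('wrist','w6');snap('scene','s6')
print(o['opening'],np.round(o['tcp_pos'],4),np.round(o['ft_force'],2))
goal([.549,-.187,.275],[.976,.22])
```

```text
0.022544841881967148 [0.5669 0.1288 0.2785] [ 0.59 -0.2  -1.97]
tcp [0.5647 0.1286 0.2734] toolx [0.976 0.219 0.004] toolz [ 0.004  0.    -1.   ]
shift cm [-8.45 30.45 -0.17] turn deg [ 0.05 -0.24 -0.04]
```

View pics/w6.png

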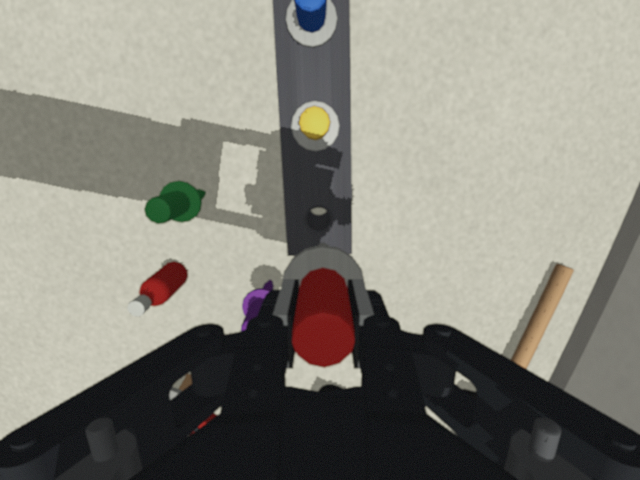

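View pics/s6.png

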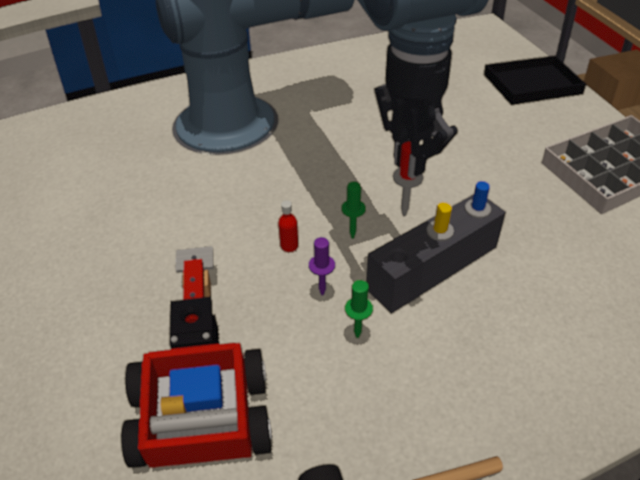

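Run:
```python
from h import *
goal([.545,-.25,.275],[.976,.22])
```

```text
tcp [0.5647 0.1286 0.2734] toolx [0.976 0.219 0.004] toolz [ 0.004  0.    -1.   ]
shift cm [-10.22  36.51  -0.17] turn deg [ 0.05 -0.24 -0.04]
```

Request:
apply_moves:
  series:
    - [0,[-10.2,36.5,-0.2],[0,-0.2,0]]
    - [0,[-10.2,36.5,-0.2],[0,-0.2,0]]
    - [0,[-10.2,36.5,-0.2],[0,-0.2,0]]
    - [0,[-10.2,36.5,-0.2],[0,-0.2,0]]
    - [0,[-10.2,36.5,-0.2],[0,-0.2,0]]
    - [0,[-10.2,36.5,-0.2],[0,-0.2,0]]
    - [0,[-10.2,36.5,-0.2],[0,-0.2,0]]
    - [0,[-10.2,36.5,-0.2],[0,-0.2,0]]

```text
time: 6.05
tcp_pos: [0.5435, -0.2526, 0.2719]
ee_rot: [-3.121, -0.342, 0.005]
ft_force: [0.5, 1.0, -1.8]
opening: 0.0223
```

Run:
```python
from h import *
for i in range(4): imaging.read_camera('wrist')
o,_=snap('wrist','w7');C=cam('wrist',o)
print(np.round(o['tcp_pos'],4),np.abs(o['joint_velocities']).max(),np.round(o['ft_force'],2),o['time'])
for e in imaging.landmark_of('wrist','fork_hole')[:3]: print(round(e['score'],2),np.round(e['centre'],1),np.round(atz(C,e['centre'],.08),4))
for e in imaging.landmark_of('wrist','red_pin_knob')[:3]: print('pin',round(e['score'],2),np.round(e['centre'],1),np.round(atz(C,e['centre'],o['tcp_pos'][2]-.0105)-o['tcp_pos'],4))
```

```text
[ 0.5442 -0.2495  0.2724] 0.03341798954217209 [-0.41  0.2  -2.33] 6.25
0.74 [161. 347.] [ 0.5541 -0.1903  0.08  ]
0.64 [310.7 322.9] [ 0.5654 -0.341   0.08  ]
pin 0.58 [308.9 323.5] [ 0.0013  0.0009 -0.0105]
```

View pics/w7.png

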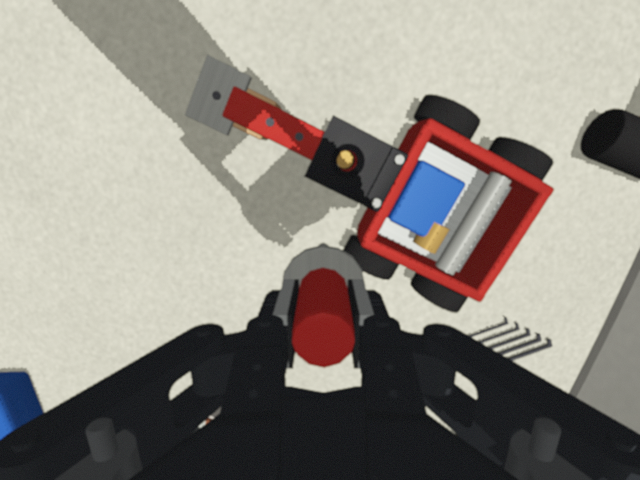

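```bash
cat > ov.py <<'E'
from h import *
def ov(name,out,C,cands,c,r=(40,50),sc=8):
    im=cv2.imread(f'pics/{name}.png');r0,c0=c[0]-r[0],c[1]-r[1]
    crop=cv2.resize(im[r0:r0+2*r[0],c0:c0+2*r[1]],None,fx=sc,fy=sc*.93,interpolation=cv2.INTER_CUBIC)
    crop=cv2.convertScaleAbs(crop,alpha=2,beta=10)
    for (x,y,z,rad),col in cands:
        for a in np.linspace(0,6.28,60):
            q=proj(C,[x+rad*np.cos(a),y+rad*np.sin(a),z]);cv2.circle(crop,(int((q[1]-c0+.5)*sc),int((q[0]-r0+.5)*sc*.93)),1,col,-1)
    cv2.imwrite(f'pics/{out}.png',crop)
E
python3 - <<'E'
from ov import *
for i in range(2): imaging.read_camera('wrist')
o,im=snap('wrist','w8');C=cam('wrist',o);print(o['tcp_pos'],o['ee_rot'],np.abs(o['joint_velocities']).max())
ov('w8','w8c',C,[((.5541,-.1903,.08,.0155),(0,255,0)),((.5487,-.1873,.08,.0155),(255,255,0))],(161,347))
E
```

```text
[ 0.5453406  -0.24848635  0.27485606] [3.12191278e+00 3.49237518e-01 3.38452291e-04] 0.008847445928847328
```

View pics/w8c.png

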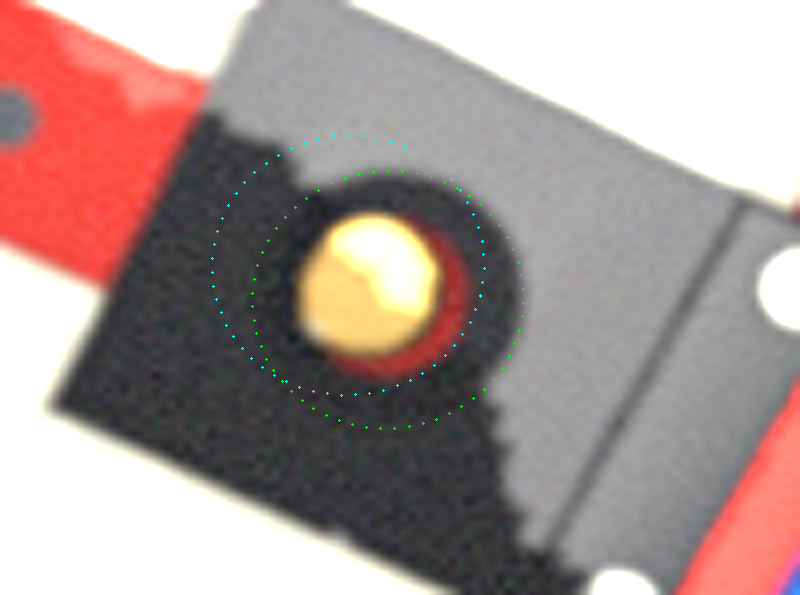

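Run:
```python
from ov import *
o=sensors.get_obs();C=cam('wrist',o);R=Rn.from_rotvec(o['ee_rot']).as_matrix()
print(np.round(o['tcp_pos'],4))
x,y,z=o['tcp_pos']
ov('w8','w8d',C,[((x,y,z-.0105-.024,.021),(0,255,0)),((x,y,z-.0105+.024,.012),(0,255,0))],(310,323),(75,100),4)
goal([.554,-.19,.215],[.976,.22])
```

```text
[ 0.5454 -0.2487  0.2751]
tcp [ 0.5454 -0.2487  0.2751] toolx [0.975 0.221 0.   ] toolz [ 0.001 -0.    -1.   ]
shift cm [ 2.13 -5.54  6.01] turn deg [ 0.03 -0.03  0.05]
```

View pics/w8d.png

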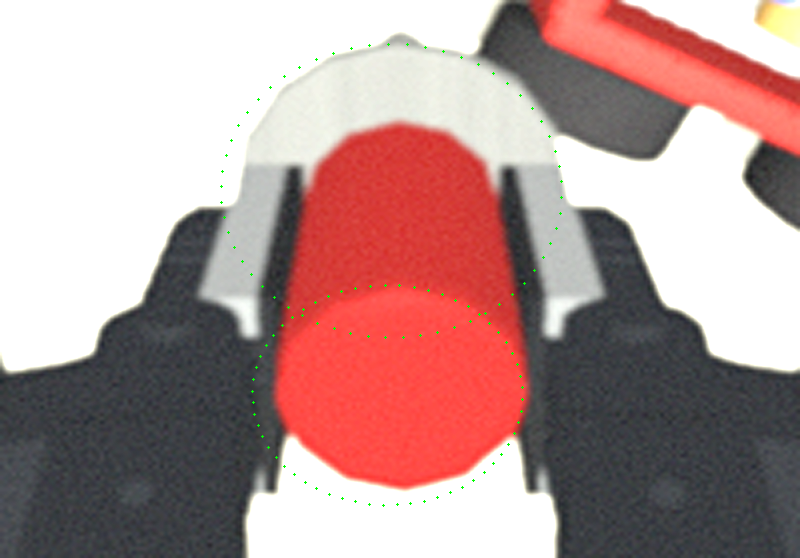

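Request:
apply_moves:
  series:
    - [0,[2.0,-5.5,0],[0,0,0]]
    - [0,[2.0,-5.5,2],[0,0,0]]
    - [0,[2.0,-5.5,5],[0,0,0]]
    - [0,[2.0,-5.5,6.5],[0,0,0]]
    - [0,[2.0,-5.5,6.5],[0,0,0]]
    - [0,[2.0,-5.5,6.5],[0,0,0]]
    - [0,[2.0,-5.5,6.5],[0,0,0]]
    - [0,[2.0,-5.5,6.5],[0,0,0]]

```text
time: 7.35
tcp_pos: [0.5535, -0.1913, 0.2117]
ee_rot: [3.12, 0.348, 0.004]
ft_force: [0.1, -0.5, -1.3]
opening: 0.0225
```

Run:
```python
from ov import *
o,_=snap('scene','s9');snap('side','d9')
print(np.round(o['tcp_pos'],4),np.round(o['ft_force'],2))
for n in ('scene','side'):
    im=cv2.imread(f"pics/{'s9' if n=='scene' else 'd9'}.png")
    q=proj(cam(n),[.549,-.187,.11]);r,c=int(q[0]),int(q[1]);print(r,c)
    cv2.imwrite(f'pics/{n}9.png',cv2.convertScaleAbs(cv2.resize(im[max(r-45,0):r+45,max(c-60,0):c+60],None,fx=6,fy=6,interpolation=cv2.INTER_CUBIC),alpha=1.6))
goal([.554,-.19,.15],[.976,.22])
```

```text
[ 0.5535 -0.1913  0.2117] [ 0.13 -0.5  -1.32]
297 186
192 349
tcp [ 0.5532 -0.1911  0.2112] toolx [0.975 0.221 0.002] toolz [ 0.002 -0.001 -1.   ]
shift cm [ 0.09 -0.1   6.12] turn deg [ 0.11 -0.1   0.04]
```

View pics/scene9.png

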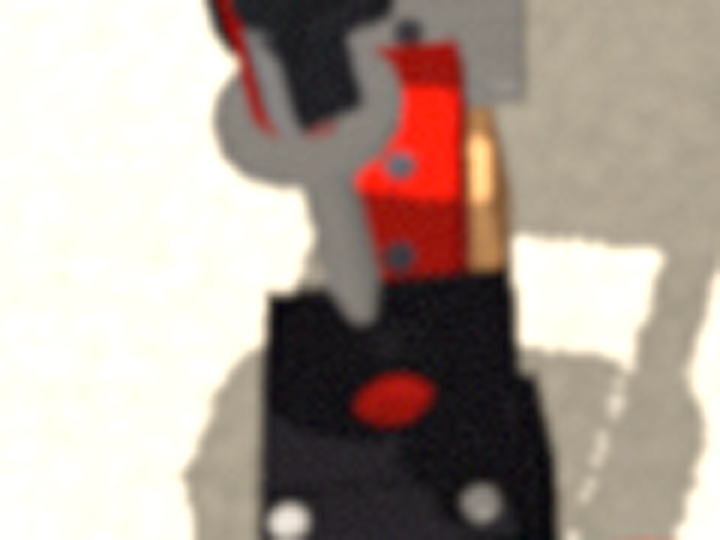

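View pics/side9.png

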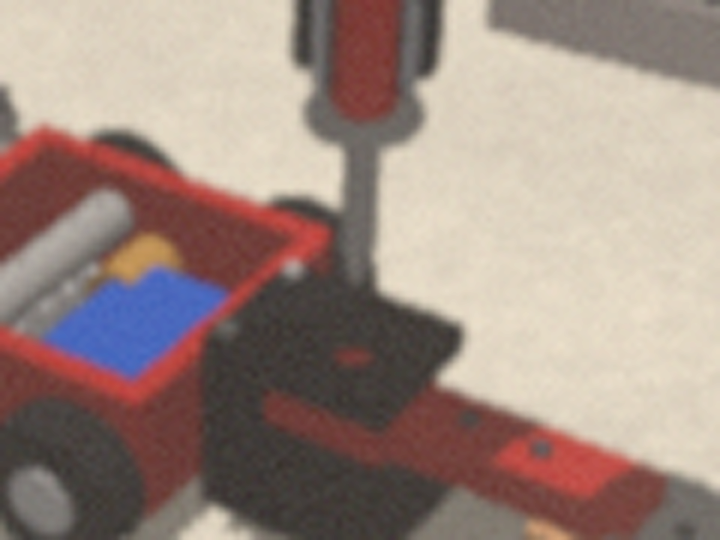

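Extending the shaft line in both views lands on the hole, at (384,405) against (394,398) in the scene view and (355,352) against (352,356) in the side view. Descending.

Request:
apply_moves:
  series:
    - [0,[0.1,-0.1,1.5],[0,0,0]]
    - [0,[0.1,-0.1,3],[0,0,0]]
    - [0,[0.1,-0.1,4.5],[0,0,0]]
    - [0,[0.1,-0.1,6],[0,0,0]]
    - [0,[0.1,-0.1,6],[0,0,0]]
    - [0,[0.1,-0.1,6],[0,0,0]]
    - [0,[0.1,-0.1,6],[0,0,0]]
    - [0,[0.1,-0.1,6],[0,0,0]]
  newtons: 110

```text
time: 8.25
tcp_pos: [0.5547, -0.1903, 0.1521]
ee_rot: [3.12, 0.348, 0.005]
ft_force: [-0.3, 0.2, -1.6]
opening: 0.0217
```

Request:
apply_moves:
  series:
    - [0,[0,0,0.5],[0,0,0]]
    - [0,[0,0,1.0],[0,0,0]]
    - [0,[0,0,1.4],[0,0,0]]
    - [0,[0,0,1.7],[0,0,0]]
    - [0,[0,0,2.0],[0,0,0]]
    - [0,[0,0,2.2],[0,0,0]]
    - [0,[0,0,2.4],[0,0,0]]
    - [0,[0,0,2.4],[0,0,0]]
  newtons: 110

```text
time: 9.05
tcp_pos: [0.5552, -0.1907, 0.1293]
ee_rot: [3.119, 0.348, 0.006]
ft_force: [-1.3, 0.8, 5.3]
opening: 0.0217
```

Request:
apply_moves:
  series:
    - [0,[0,0,0.3],[0,0,0]]
    - [0,[0,0,0.5],[0,0,0]]
    - [0,[0,0,0.7],[0,0,0]]
    - [0,[0,0,0.8],[0,0,0]]
    - [0,[0,0,0.9],[0,0,0]]
    - [0,[0,0,1.0],[0,0,0]]
    - [0,[0,0,1.1],[0,0,0]]
    - [0,[0,0,1.1],[0,0,0]]
  newtons: 110

```text
time: 9.85
tcp_pos: [0.5555, -0.1909, 0.1199]
ee_rot: [3.119, 0.349, 0.006]
ft_force: [-3.4, 2.0, 9.0]
opening: 0.0217
```

Run:
```python
from ov import *
snap('scene','s10');o,_=snap('side','d10')
print(np.round(o['tcp_pos'],4),np.round(o['ft_force'],2))
for n in ('scene','side'):
    im=cv2.imread(f"pics/{'s10' if n=='scene' else 'd10'}.png")
    q=proj(cam(n),[.549,-.187,.09]);r,c=int(q[0]),int(q[1])
    cv2.imwrite(f'pics/{n}10.png',cv2.convertScaleAbs(cv2.resize(im[max(r-40,0):r+30,max(c-50,0):c+50],None,fx=8,fy=8,interpolation=cv2.INTER_CUBIC),alpha=1.8))
```

```text
[ 0.5556 -0.1909  0.1199] [-3.8   1.49  9.37]
```

View pics/scene10.png

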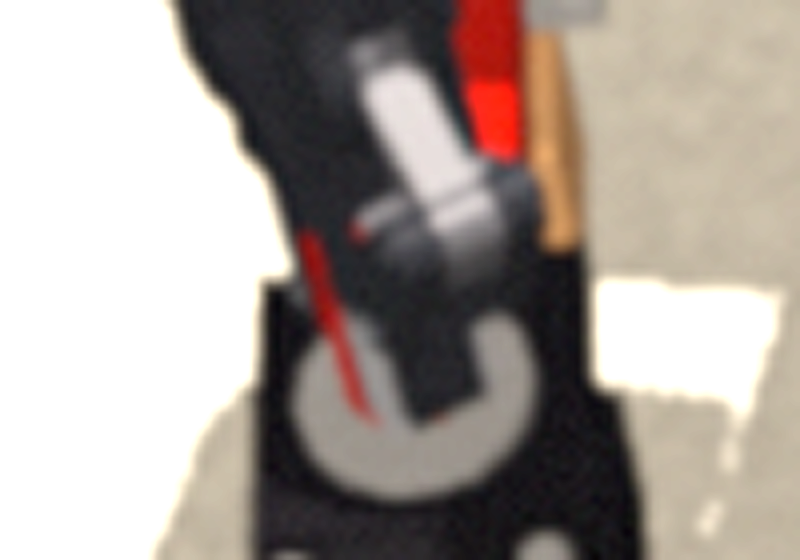

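View pics/side10.png

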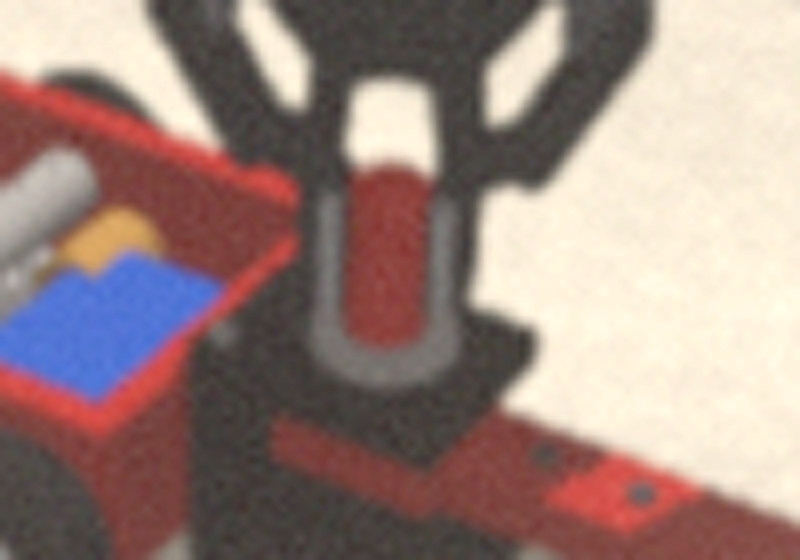

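Request:
apply_moves:
  series:
    - [0,[-0.1,0,0.2],[0,0,0]]
    - [0,[-0.1,0,0.3],[0,0,0]]
    - [0,[-0.1,0,0.4],[0,0,0]]
    - [0,[-0.1,0,0.5],[0,0,0]]
    - [0,[-0.1,0,0.5],[0,0,0]]
    - [0,[-0.1,0,0.6],[0,0,0]]
    - [0,[-0.1,0,0.6],[0,0,0]]
    - [0,[-0.1,0,0.6],[0,0,0]]

```text
time: 10.75
tcp_pos: [0.556, -0.1913, 0.1198]
ee_rot: [3.118, 0.35, 0.006]
ft_force: [-12.1, 8.5, 32.6]
opening: 0.0221
```

Home: z holds at 0.1198 against a predicted 0.1195, and the force rose to about 33 N. Next I'll relax the push and let go.

Request:
apply_moves:
  series:
    - [0,[0,0,0],[0,0,0]]
    - [0,[0,0,0],[0,0,0]]
    - [0.6,[0,0,0],[0,0,0]]
    - [0.6,[0,0,0],[0,0,0]]
    - [0.6,[0,0,0],[0,0,0]]
    - [0.8,[0,0,0],[0,0,0]]
    - [0.8,[0,0,0],[0,0,0]]
    - [0.8,[0,0,0],[0,0,0]]

```text
time: 11.55
tcp_pos: [0.556, -0.1914, 0.1197]
ee_rot: [3.118, 0.35, 0.007]
ft_force: [0.3, 0.5, -1.2]
opening: 0.0681
```

Request:
apply_moves:
  series:
    - [0.8,[0,0,-1],[0,0,0]]
    - [0.8,[0,0,-3],[0,0,0]]
    - [0.8,[0,0,-6],[0,0,0]]
    - [0.8,[0,0,-10],[0,0,0]]
    - [0.8,[0,0,-13],[0,0,0]]
    - [0.8,[0,2,-13],[0,0,0]]
    - [0.8,[0,4,-13],[0,0,0]]
    - [0.8,[0,4,-13],[0,0,0]]

```text
time: 12.35
tcp_pos: [0.564, -0.2322, 0.2487]
ee_rot: [3.119, 0.346, 0.004]
ft_force: [-0.6, 1.1, -0.2]
opening: 0.0685
```

Run:
```python
from ov import *
for i in range(3): imaging.read_camera('wrist')
o,_=snap('wrist','w11');C=cam('wrist',o)
snap('side','d11');snap('scene','s11')
print(o['time'],np.round(o['tcp_pos'],4),np.round(o['ft_force'],2),o['opening'])
ov('w11','w11c',C,[((.554,-.19,.085,.021),(0,255,0)),((.554,-.19,.133,.012),(0,255,0)),((.554,-.19,.092,.021),(255,0,255))],tuple(int(v) for v in proj(C,[.554,-.19,.1])),(50,65),6)
for n in ('scene','side'):
    e=imaging.landmark_of(n,'blue_pin_knob')[0];f=imaging.landmark_of(n,'yellow_pin_knob')[0];print(n,e['centre'],f['centre'])
```

```text
12.5 [ 0.5636 -0.2298  0.248 ] [ 0.52  0.12 -1.08] 0.0680806011485878
scene [192.4, 476.4] [215.7, 442.9]
side [387.9, 259.2] [333.5, 272.2]
```

View pics/w11c.png

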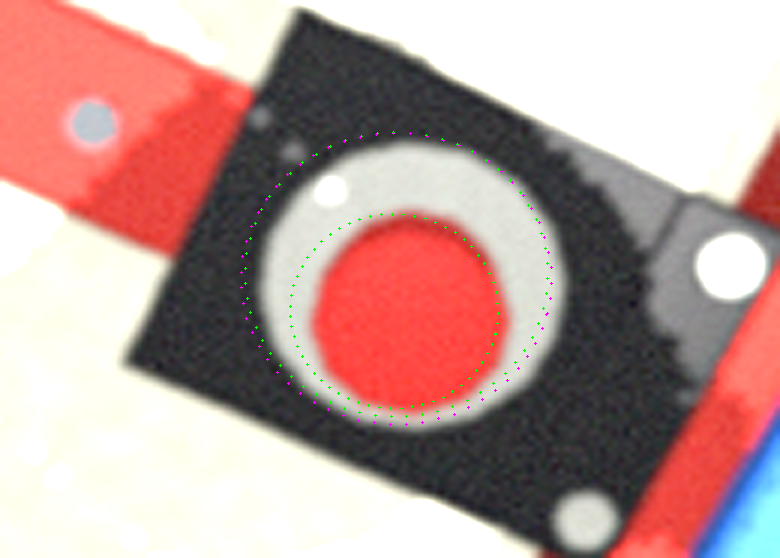

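View pics/d11.png

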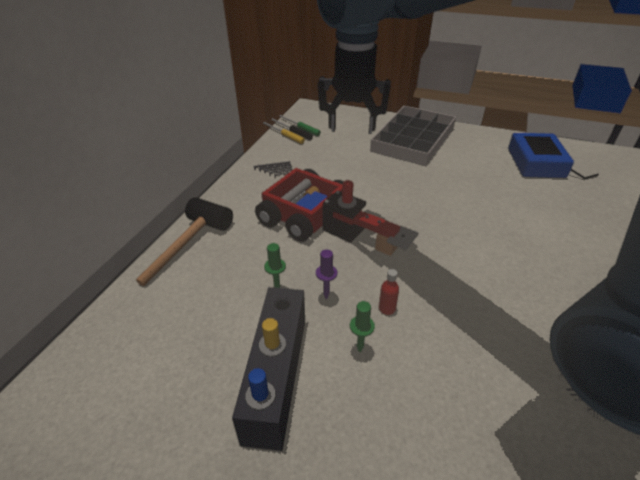

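The wrist close-up shows the pin upright, with its flange on the fork top and about 2 mm off the measured hole. Blue and yellow are unchanged in the side view. Handing in.

Run:
```python
from h import *
C,D=cam('scene'),cam('side')
imaging.read_camera('scene');a=[e['centre'] for e in imaging.landmark_of('scene','red_pin_knob')]
imaging.read_camera('side');b=[e['centre'] for e in imaging.landmark_of('side','red_pin_knob')]
for x in a:
    for y in b:
        t=tri((C,x),(D,y))
        if abs(t[0]-.55)<.03 and abs(t[1]+.19)<.03: print(np.round(t,4))
print(robot.finish_job())
```

```text
[ 0.5577 -0.1896  0.1066]
the job is handed in; nothing more can be done
None
```

The red-knobbed pin is in the fork, pushed home and released, and I've handed the job in at about 12.7 s of the 38 s allowed. No verdict was reported.

**What I did:** I found the pin and hole with the wrist camera and gripped the knob. I then lifted the pin clear, lowered it into the hole and pushed it down against the plug.

**Final checks:**
- **Seating:** the tool stopped at 0.1198 m against an expected 0.1195 m, and the push force rose to about 33 N, which is the flange meeting the fork.
- **Position:** after release, the fixed cameras put the knob centre at z = 0.107 m (0.109 m is exactly home). The wrist view shows the pin upright and about 2 mm off the measured hole centre.
- **Other pins:** the blue and yellow pins are still in the stand. Their positions in the images shifted by at most about 5 pixels, and I saw no change in the side view.
- **Gripper:** it is open and was about 13 cm above the seated position, touching nothing.

**Disagreement:** the fixed cameras and the wrist camera differed by 6–8 mm at both the pin and the hole. I followed the wrist camera, and the pin went in without snagging.

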